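# Draw the wedged spacer out of the lens clamp

### The arm

A 6-joint arm with a two-finger parallel gripper is mounted at the origin on the work surface. World frame = base frame: x ahead of the robot, y to its left, z up, the work surface at z = 0. Lengths are in m, angles in rad, forces in N, time in s.
With the tool pointing down it reaches from about 0.275 to 0.85 m from the base axis. Payload 5.2 kg.
Tool frame: the origin (TCP) lies at the very end of the fingers, on their centre line; the grasp point (between the pads) lies r.tcp_to_grasp behind it (r.tcp_to_grasp is the distance from the TCP to the grasp point, in m); z points along the fingers, y is the line along which they close (so a half turn about z gives the same grasp; the last joint's range is limited). The gripper opens to 85 mm and grips with 20 to 120 N. Pads are 22 mm wide; open, the fingers measure 114 mm over their backs; the gripper's body (76 mm by 85 mm) begins 54 mm behind the grasp point. The pads swing forward as they close: fully open they stand 13 mm farther back than shut.
Start: joints at [-1.509, 0.259, 1.535, -0, 1.348, -0.203], TCP at [0.144, -0.531, 0.203] pointing down, gripper open.
Joint ranges: [-3.14, 3.14], [-0.91, 2.08], [0.19, 2.58], [-1.22, 4.36], [0.22, 2.71], [-3.12, 3.12]. Speed limits (rad/s): [2.57, 2.57, 3.14, 3.14, 3.14, 3.14].

### API

Orientations are given as a rotation vector (axis times angle).
In Python, from cell import r gives the robot as it stands. The module is installed in compiled form; this text tells all that it offers.
- The arm moves only by the shell command python3 -m crank 'ROWS' [OPENING] [FORCE]. ROWS is text: rows parted by semicolons, each of 6 numbers parted by spaces: the shift along the world's x, y, z in units of 20 cm (1.0 is 20 cm), then the turn, a rotation vector about the world's x, y, z in units of 90 degrees (1.0 is 90 degrees). In form: dx dy dz rx ry rz; .... A call has exactly 8 rows; each row is the pose to reach, as a shift and turn from the pose commanded when the call began; what a row does not reach only later rows make up. A row lasts 1/8 s, in which the tool goes at most 62.5 mm and 10.7 degrees, less where a joint would pass 70% of its speed; a pose out of reach is approached as far as the arm can. A call with a number of a shift or a turn outside -1 to 1 is refused whole. A call with a gripper value outside its range is refused whole. OPENING is the opening, from -1 (shut) to 1 (fully open), set as the call begins (- or left out, the last holds). The fingers move at their own pace and stop on an object; FORCE is the grip in N (left out, the last holds). Time passes only in rows, so rows that repeat a pose let the fingers close, or fill a call up. It gives the time, the measured TCP pose, the force, the opening and the grip force at its end, in the units of the state.
- r.read_state(): the state, without advancing time (a new reading comes with each control period).
- r.grab_frame(name): name is "scene" or "top" or "wrist"; returns a dict with "img" (384x512x3 uint8, red, green, blue), "camera_matrix" (3x3 intrinsics, pixels), "cam_to_world" (4x4, takes a point from camera to world coordinates); the wrist camera has in their place "mount" (4x4, takes a point from camera to tool coordinates, whose origin is the TCP and whose axes are the flange's). Camera axes: x right, y down, z forward; pixel columns grow to the right and rows downward; lengths in m; the calibration is good to about 2 mm. A picture is of the moment at which its call begins: read the wrist's pose just before it. There is no depth.
- r.job_done(): hands the job in; it is judged then, once.
The state is a dict: "time": time; "joint_pos": joint angles; "dq": joint speeds; "effort": joint torques, N m; "tcp_pos": TCP position; "eef_rot": TCP orientation; "wrist_force": force on the tool from outside, world axes, zero at the start; "moment": the same for the moment, N m; "gripper_width": finger opening in m; "finger_force": force on a finger pad.
Only numpy, scipy, OpenCV 4.12 (cv2) and the standard library are available. Lean on these libraries where they do the work, as an engineer would, in place of code of your own. Each camera call takes 0.05 s, during which the arm holds its last target. There are 200 camera calls.

### The job

Swing the retainer arm on the lens clamp fully aside, then draw the white spacer straight up out of the clamp's gap by its exposed top rib and stand it upright in the empty compartment of the grey tray, lowering it until it rests on the tray's floor before letting go. The spacer is soft plastic: hold it gently, with no more than 40 N of grip on each finger. Leave the retainer arm aside, and do not disturb the short spacer, the screwdriver or the bottle.

Things in the scene. Friction and masses are not known exactly. Their poses are not given: they have to be found in the camera images.
- fixture: Lens clamp, fixed. White base 200 x 150 x 20 mm (x, y, z); origin at the centre of its underside, on the bench. Two dark steel jaws, 110 mm long (x), 30 mm thick, tops 95 mm above the bench, stand either side of a 24 mm gap that runs along x through the origin; low plates close the gap's ends. A post of 18 mm diameter at x = +60 mm carries the retainer arm.
- gap_mouth (a point): Centre of the gap at the height of the jaws' tops, 95 mm above the bench. The spacer stands in the gap on the base. The -y jaw is sprung: it pinches the spacer against the fixed +y jaw with about 5 N and follows by 4 mm once the gap is empty. Pulling the spacer out takes 5 to 15 N. The spacer has 1 to 5 mm of play at each end of the gap.
- retainer (a joint): Angle of the retainer arm about its upright pivot, rad: 0 = over the gap, pointing to the fixture's -x; grows as it swings clockwise (seen from above) to the fixture's +y side, stop at 1.75. Light; stays where it is left. Aluminium arm 16 mm wide, 125 to 133 mm above the bench; over the gap it blocks the spacer.
- retainer_knob (a point): Point in the middle of the upright black knob (16 mm diameter, from 133 to 163 mm above the bench) near the free end of the retainer arm, 60 mm from the pivot; this point is 149 mm above the bench.
- retainer_pivot (a point): Point on the retainer's vertical pivot axis, at the same height as the knob point (149 mm above the bench).
- spacer_center (a point): White plastic spacer, loose, 0.13 to 0.27 kg, 101 mm tall; this point is its centre, half-way up, 50.5 mm above its underside. Body 60 x 24 x 75 mm (x, y, z); on top of it a grip rib 60 mm long (x), 12 mm thick (y), 26 mm tall, from 24.5 to 50.5 mm above this point: only the rib shows above the jaws. x lies along the gap, z is up.
- tray: Grey open tray, fixed, 240 x 160 x 30 mm (x, y, z), walls and floor 5 mm thick; origin at the centre of its underside. A 5 mm wall across its middle parts it into two equal compartments, at -x (empty) and at +x (with the short spacer).
- tray_empty (a point): Centre of the floor of the empty compartment (at -x in the tray), 5 mm above the bench; the compartment measures about 112 mm (x) by 150 mm (y) inside.
- short_spacer_center (a point): Bystander: a shorter spacer of the same shape (60 x 24 mm, 71 mm tall) that stands in the other compartment of the tray; this point is its centre.
- screwdriver_mid (a point): Bystander: screwdriver, 170 mm long, lying on the bench; a point 10 mm above the bench, half-way along it.
- bottle: Bystander: small closed plastic bottle, 40 mm diameter, 110 mm tall; origin at the centre of its underside.
Not all that is in view belongs to the job. There is more than one size of the fixture; the one meant has the size given above.

How it is judged:
By the outcome, as a careful person would: the job done as asked, in the order asked, and still so for the second after the job is handed in, with the robot touching nothing.
It also fails if it takes over 58 s, if anything falls off the work surface, if the arm or the gripper's body presses on something with over 40 N, if the wrist force passes 120 N, or if a joint passes its speed limit or range.

## Working session

There is one attempt and no reset: what is moved stays moved. The work goes in short steps, Python scripts to look and compute and a shell command to move; the robot and the scene stay as the last step left them, time stands still between calls to the robot, and variables do not carry over. Pictures are saved under pics/ and viewed, at most 10 in all, crops included, and the job is handed in when it is done.

```bash
mkdir -p pics; cat > h.py <<'E'
import numpy as np,cv2,pickle
from cell import r
from scipy.spatial.transform import Rotation as R
def grab(n,f):
    s=r.read_state(); d=r.grab_frame(n); 
    if 'mount' in d:
        T=np.eye(4);T[:3,:3]=R.from_rotvec(s['eef_rot']).as_matrix();T[:3,3]=s['tcp_pos'];d['cam_to_world']=T@np.array(d['mount'])
    pickle.dump({k:np.array(v) for k,v in d.items()},open(f'pics/{f}.pkl','wb'));return d
def load(f): return pickle.load(open(f'pics/{f}.pkl','rb'))
def at_z(d,u,v,z):
    T=d['cam_to_world'];w=T[:3,:3]@np.linalg.inv(d['camera_matrix'])@[u,v,1];o=T[:3,3]
    return np.round(o+w*(z-o[2])/w[2],4)
def proj(d,p):
    T=np.linalg.inv(d['cam_to_world']);c=d['camera_matrix']@(T[:3,:3]@np.array(p)+T[:3,3]);return np.round(c[:2]/c[2],1)
def crop(d,f,u0,v0,w,h,k):
    im=d['img'][v0:v0+h,u0:u0+w,::-1];cv2.imwrite(f'pics/{f}.png',cv2.resize(im,None,fx=k,fy=k,interpolation=cv2.INTER_CUBIC))
E
python3 - <<'E'
from h import *
d=grab('top','top0');crop(d,'top0',0,0,512,384,1.5)
print(d['cam_to_world'])
d=grab('scene','sc0');crop(d,'sc0',0,0,512,384,1.5)
print(r.tcp_to_grasp, r.read_state())
E
```

```text
[[ 0.02115169 -0.98351652  0.17957687  0.37014247]
 [-0.99921471 -0.0268154  -0.02917026 -0.07054714]
 [ 0.03350486 -0.17881885 -0.98331137  1.19383321]
 [ 0.          0.          0.          1.        ]]
0.0187 {'time': 0.1, 'joint_pos': array([-1.50878369e+00,  2.59301194e-01,  1.53598987e+00, -2.46737035e-06,
        1.34797073e+00, -2.02796668e-01]), 'dq': array([-4.69908799e-04, -7.83112522e-04, -3.20271580e-03, -8.97377835e-04,
       -8.62183580e-05, -1.21320148e-03]), 'effort': array([ 3.01659413e-03, -4.46969891e+01, -2.91248131e+01, -2.10236508e-04,
        6.21081388e-03, -3.07161076e-05]), 'tcp_pos': array([ 0.14393961, -0.53029402,  0.20173461]), 'eef_rot': array([-3.11244452e+00, -4.14528198e-01, -1.80541186e-04]), 'wrist_force': array([ 0.30989171, -0.23470814,  0.31015499]), 'moment': array([0.01540198, 0.01185806, 0.01258837]), 'finger_force': 0.0, 'gripper_width': 0.08543586559474133}
```

View pics/top0.png

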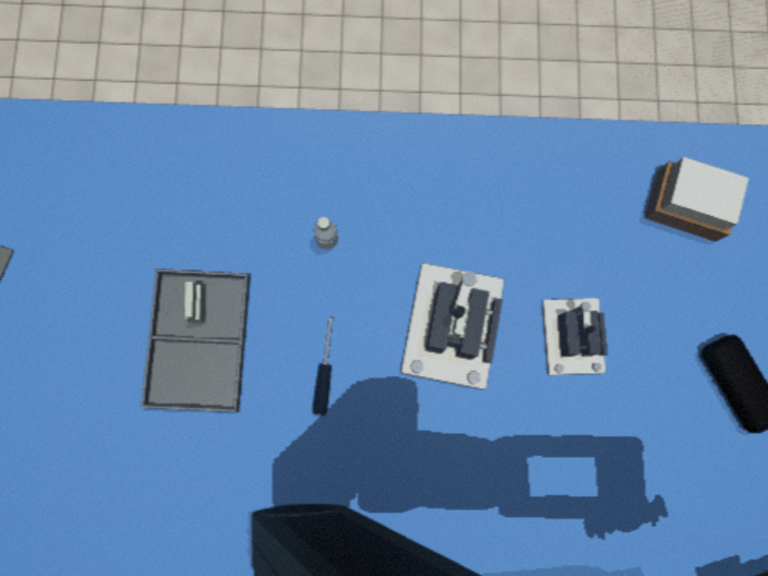

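View pics/sc0.png

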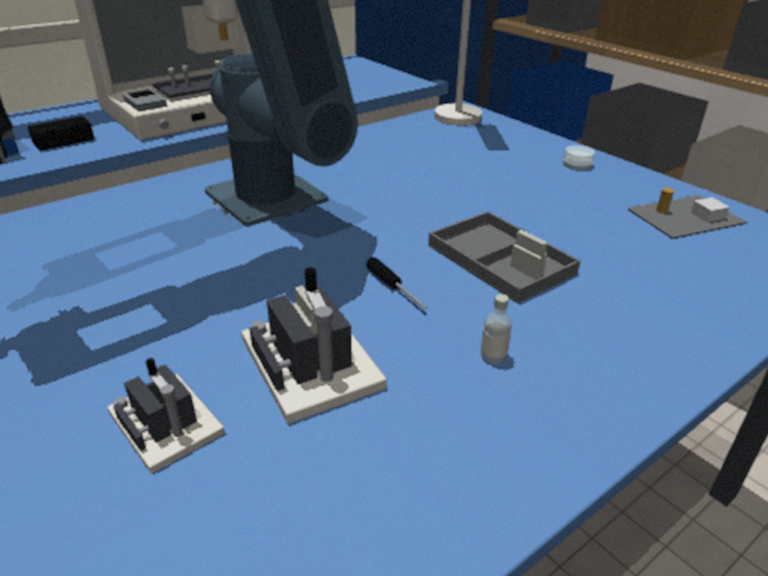

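The top picture shows two clamps, a large one at (453,325) and a small one at (575,337). The tray is at (197,340) with its empty half at the bottom, the screwdriver at (323,365) and the bottle at (325,230). I'll check the large clamp's size in a close crop.

```bash
python3 - <<'E'
from h import *
d=load('top0');crop(d,'c0',260,165,90,100,6)
P=lambda u,v,z:at_z(d,u/1.5,v/1.5,z)
b=[P(*q,.02) for q in [(422,264),(505,277),(486,388),(402,373)]];print(b,[np.linalg.norm(b[i]-b[i-1]) for i in range(4)])
t=[P(*q,.03) for q in [(157,269),(250,273),(239,411),(143,407)]];print(t,np.mean(t,0),[np.linalg.norm(t[i]-t[i-1]) for i in range(4)])
E
```

```text
[array([ 0.6472, -0.1642,  0.02  ]), array([ 0.6277, -0.3131,  0.02  ]), array([ 0.4299, -0.278 ,  0.02  ]), array([ 0.4524, -0.1318,  0.02  ])] [np.float64(0.19747607450017834), np.float64(0.1501714353663838), np.float64(0.20089014410866457), np.float64(0.14792122903761992)]
[array([0.6224, 0.2998, 0.03  ]), array([0.6199, 0.1382, 0.03  ]), array([0.3814, 0.143 , 0.03  ]), array([0.3845, 0.3037, 0.03  ])] [0.50205  0.221175 0.03    ] [np.float64(0.2379319650656464), np.float64(0.16161933671439196), np.float64(0.23854829699664593), np.float64(0.16072989765441903)]
```

View pics/c0.png

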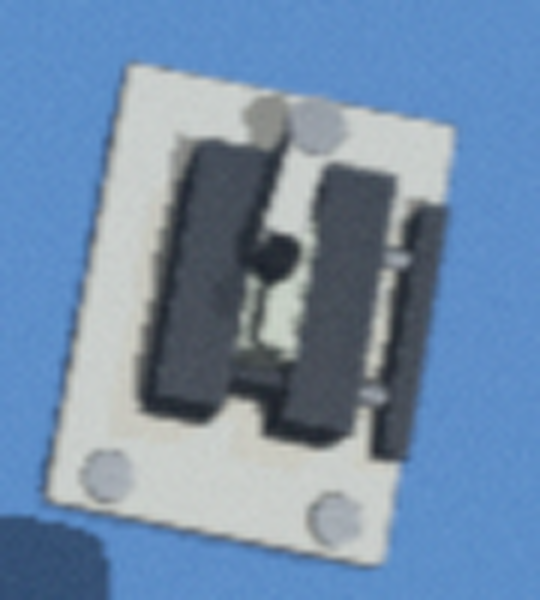

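The crop confirms the large clamp: its base measures 200 x 150 mm. The post is at crop (270–320,122) and the knob at (277,257). The rib shows at (278,320), and the sprung side is on the right.

```bash
python3 - <<'E'
from h import *
d=load('top0');s=load('sc0')
print('knob top',at_z(d,260+277/6,165+257/6,.163))
c=np.array([.5393,-.2218,0]);a=-.170
for n,p in dict(o=(0,0,.163),piv=(.06,0,.14)).items():
    w=c+[p[0]*np.cos(a)-p[1]*np.sin(a),p[0]*np.sin(a)+p[1]*np.cos(a),p[2]]
    print(n,w,(proj(d,w)-[260,165])*6,proj(s,w)*1.5)
print('bottle',at_z(d,325/1.5,222/1.5,.11),'sd',at_z(d,330/1.5,316/1.5,.01),at_z(d,320/1.5,413/1.5,.01))
E
python3 -m crank '0 0 .3 0 0 0; .2 .2 .5 0 0 -.1;.4 .4 .5 0 0 -.22; .6 .5 .5 0 0 -.34; .8 .6 .5 0 0 -.45; 1 .7 .5 0 0 -.56; 1 .7 .5 0 0 -.6; 1 .7 .5 0 0 -.6' 1 20
python3 -m crank '.1 .1 0 0 0 0; .3 .3 0 0 0 -.1; .5 .5 0 0 0 -.23; .6 .7 0 0 0 -.23; .6 .8 0 0 0 -.23;.6 .8 0 0 0 -.23;.6 .8 0 0 0 -.23;.6 .8 0 0 0 -.23'
python3 - <<'E'
from h import *
print(r.read_state()['tcp_pos'],R.from_rotvec(r.read_state()['eef_rot']).as_matrix().round(3))
d=grab('wrist','w1');crop(d,'w1',0,0,512,384,1.5)
E
```

```text
knob top [ 0.5391 -0.2116  0.163 ]
o [ 0.5393 -0.2218  0.163 ] [303.  257.4] [302.85 270.15]
piv [ 0.59843509 -0.23195094  0.14      ] [320.4 121.2] [321.3 307.5]
bottle [0.6928 0.0052 0.11  ] sd [ 0.5505 -0.0031  0.01  ] [0.3812 0.0079 0.01  ]
time: 1.1
tcp_pos: [0.3443, -0.3903, 0.302]
eef_rot: [-2.964, 1.041, 0.001]
wrist_force: [-0.2, -0.4, -0.0]
gripper_width: 0.0856
finger_force: 0.0
time: 2.1
tcp_pos: [0.4634, -0.2323, 0.3025]
eef_rot: [2.725, -1.562, 0.0]
wrist_force: [-0.3, 0.1, -0.3]
gripper_width: 0.0853
finger_force: 0.0
[ 0.463411   -0.2322876   0.30247799] [[ 0.506 -0.863 -0.   ]
 [-0.863 -0.506 -0.   ]
 [ 0.     0.    -1.   ]]
```

View pics/w1.png

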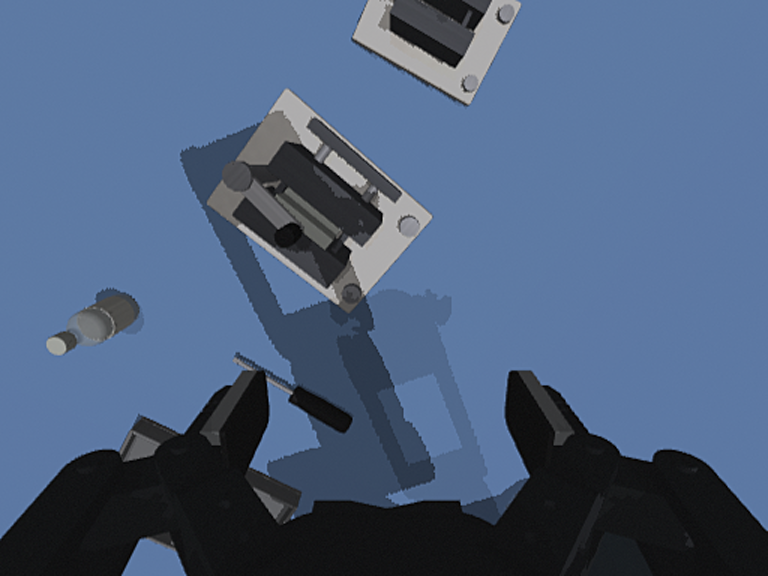

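The wrist view shows the knob at (289,234), the post top at (237,175), the rib running from about (275,185) to (340,240), and the base corners at (288,89), (432,215), (350,312) and (207,204).

```bash
python3 - <<'E'
from h import *
d=load('w1');P=lambda u,v,z:at_z(d,u/1.5,v/1.5,z)
print('knob',P(291,231,.163),'post',P(237,174,.133),P(237,174,.145))
b=[P(*q,.02) for q in [(288,89),(432,215),(350,312),(207,204)]];print(b,np.mean(b,0),[np.arctan2(*(b[i]-b[j])[[1,0]]) for i,j in((0,1),(3,2))])
E
```

```text
knob [ 0.5393 -0.2214  0.163 ] post [ 0.6    -0.2328  0.133 ] [ 0.5965 -0.2352  0.145 ]
[array([ 0.6219, -0.3109,  0.02  ]), array([ 0.4315, -0.2784,  0.02  ]), array([ 0.4544, -0.1345,  0.02  ]), array([ 0.6477, -0.1654,  0.02  ])] [ 0.538875 -0.2223    0.02    ] [np.float64(-0.16906388423712063), np.float64(-0.15851402209936807)]
```

```bash
python3 -m crank '.2 .05 0 0 0 0; .375 .065 -.1 0 0 0; .375 .065 -.3 0 0 0; .375 .065 -.5 0 0 0; .375 .065 -.65 0 0 0; .375 .065 -.75 0 0 0; .375 .065 -.815 0 0 0; .375 .065 -.815 0 0 0'
python3 -m crank '0 0 0 0 0 0;0 0 0 0 0 0;0 0 0 0 0 0;0 0 0 0 0 0;0 0 0 0 0 0;0 0 0 0 0 0;0 0 0 0 0 0;0 0 0 0 0 0' -.3 20
python3 - <<'E'
from h import *
d=grab('wrist','w2');crop(d,'w2',100,80,320,300,2)
E
```

```text
time: 3.15
tcp_pos: [0.5384, -0.218, 0.1387]
eef_rot: [-2.727, 1.56, 0.003]
wrist_force: [0.2, -0.3, -0.2]
gripper_width: 0.0855
finger_force: 0.0
time: 4.15
tcp_pos: [0.539, -0.2178, 0.1395]
eef_rot: [-2.727, 1.56, 0.0]
wrist_force: [0.2, 0.4, 0.2]
gripper_width: 0.0299
finger_force: 0.0
```

View pics/w2.png

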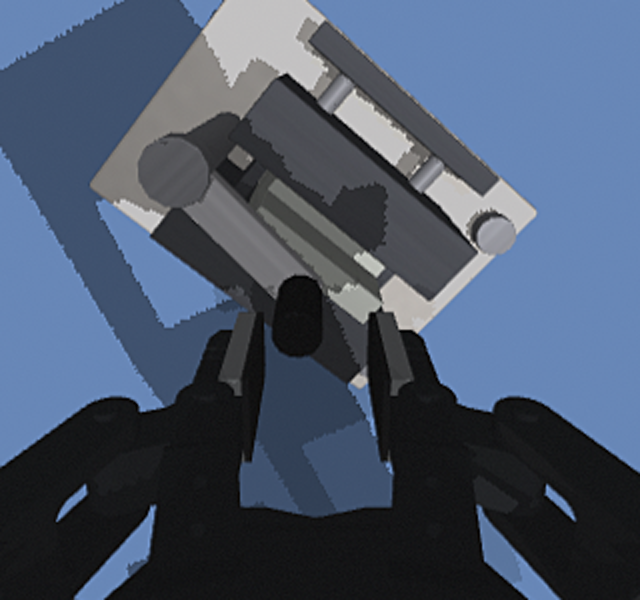

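The knob is between the pads, top at crop (298,333), nearer the left (leading) finger.

```bash
python3 - <<'E'
from h import *
d=load('w2')
k=at_z(d,100+298/2,80+335/2,.163);print(k,at_z(d,100+174/2,80+172/2,.14))
s=r.read_state();print(R.from_rotvec(s['eef_rot']).inv().apply(k-s['tcp_pos']))
E
```

```text
[ 0.5419 -0.2146  0.163 ] [ 0.5985 -0.2334  0.14  ]
[-0.00128728 -0.00419882 -0.02350959]
```

```bash
python3 -m crank '.015 .038 0 0 0 0; .03 .06 0 0 0 0; .055 .1 0 0 0 0; .09 .14 0 0 0 0; .125 .177 0 0 0 0; .177 .206 0 0 0 0; .235 .226 0 0 0 0; .27 .235 0 0 0 0'
python3 -m crank '.03 0 0 0 0 0; .06 0 0 0 0 0; .085 0 0 0 0 0; .11 0 0 0 0 0; .13 0 0 0 0 0; .145 -.003 0 0 0 0; .156 -.005 0 0 0 0; .156 -.005 0 0 0 0'
python3 - <<'E'
from h import *
d=grab('wrist','w3');crop(d,'w3',100,80,320,300,2)
E
```

```text
time: 5.2
tcp_pos: [0.5939, -0.1706, 0.1394]
eef_rot: [-2.727, 1.559, -0.0]
wrist_force: [-0.3, -0.6, 0.3]
gripper_width: 0.03
finger_force: 0.0
time: 6.2
tcp_pos: [0.6242, -0.1719, 0.1395]
eef_rot: [2.727, -1.56, -0.0]
wrist_force: [-0.6, 0.4, -0.9]
gripper_width: 0.0297
finger_force: 0.0
```

View pics/w3.png

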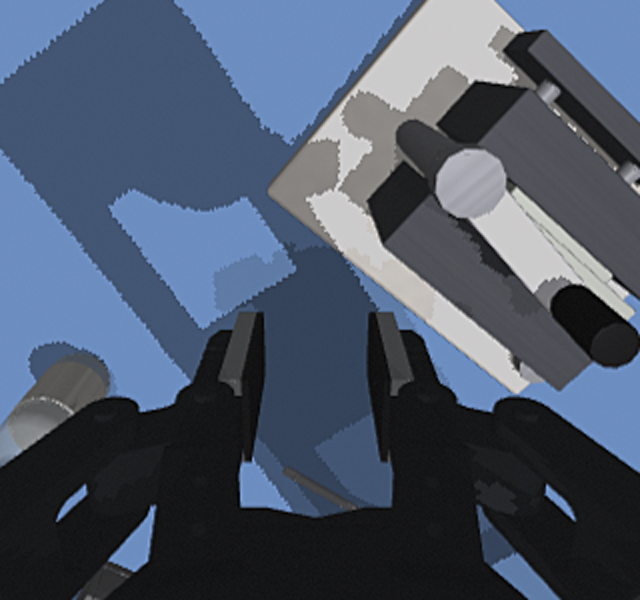

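The knob slid out sideways past the pads, so the arm hasn't swung. It now sits at crop (612,345). I'll lift and return with the closing axis along the direction of motion.

```bash
python3 - <<'E'
from h import *
d=load('w3')
print(at_z(d,100+613/2,80+344/2,.163))
E
python3 -m crank '0 0 .1 0 0 .05; 0 0 .25 0 0 .15; -.1 -.05 .3 0 0 .26; -.2 -.1 .3 0 0 .37; -.3 -.15 .3 0 0 .48; -.41 -.213 .3 0 0 .55; -.41 -.213 .3 0 0 .55; -.41 -.213 .3 0 0 .55' .4
```

```text
[ 0.5438 -0.2142  0.163 ]
time: 7.25
tcp_pos: [0.5427, -0.2143, 0.1998]
eef_rot: [-3.129, 0.278, -0.001]
wrist_force: [0.8, 0.5, -0.1]
gripper_width: 0.0599
finger_force: 0.0
```

```bash
python3 -m crank '0 0 -.1 0 0 0; 0 0 -.2 0 0 0; 0 0 -.3 0 0 0; 0 0 -.3 0 0 0; 0 0 -.3 0 0 0; 0 0 -.3 0 0 0; 0 0 -.3 0 0 0; 0 0 -.3 0 0 0'
python3 -m crank '0 0 0 0 0 0;0 0 0 0 0 0;0 0 0 0 0 0;0 0 0 0 0 0;0 0 0 0 0 0;0 0 0 0 0 0;0 0 0 0 0 0;0 0 0 0 0 0' -.53 20
python3 - <<'E'
import numpy as np
p=np.array([.598,-.2325]);c=np.array([.5422,-.2142])
for t in [.17,.3,.45,.6,.75,.9,1.05,1.2,1.35,1.5,1.65,1.8]:
    f=np.pi-t-.167;q=p+.0595*np.array([np.cos(f),np.sin(f)]);print(t,((q-c)/.2).round(3),round(-(t-.17)/1.571,3))
E
```

```text
time: 8.25
tcp_pos: [0.5423, -0.2146, 0.14]
eef_rot: [3.129, -0.275, 0.001]
wrist_force: [0.5, -0.4, -0.3]
gripper_width: 0.0595
finger_force: 0.0
time: 9.25
tcp_pos: [0.5422, -0.2144, 0.1395]
eef_rot: [3.13, -0.275, 0.0]
wrist_force: [0.0, 0.3, -0.4]
gripper_width: 0.0202
finger_force: 0.0
0.17 [-0.002  0.007] -0.0
0.3 [0.013 0.042] -0.083
0.45 [0.036 0.081] -0.178
0.6 [0.065 0.115] -0.274
0.75 [0.098 0.145] -0.369
0.9 [0.135 0.169] -0.465
1.05 [0.176 0.188] -0.56
1.2 [0.219 0.2  ] -0.656
1.35 [0.263 0.206] -0.751
1.5 [0.308 0.205] -0.847
1.65 [0.352 0.197] -0.942
1.8 [0.394 0.183] -1.038
```

```bash
python3 -m crank '.013 .042 0 0 0 -.083; .036 .081 0 0 0 -.178; .065 .115 0 0 0 -.274; .098 .145 0 0 0 -.369; .135 .169 0 0 0 -.465; .176 .188 0 0 0 -.56; .219 .2 0 0 0 -.656; .219 .2 0 0 0 -.656'
python3 -m crank '.022 .004 0 0 0 -.05; .044 .006 0 0 0 -.095; .089 .005 0 0 0 -.19; .133 -.003 0 0 0 -.286; .155 -.009 0 0 0 -.34; .165 -.014 0 0 0 -.36; .17 -.015 0 0 0 -.37; .17 -.015 0 0 0 -.37'
python3 - <<'E'
from h import *
d=grab('wrist','w4');crop(d,'w4',100,80,320,300,2)
E
```

```text
time: 10.25
tcp_pos: [0.5863, -0.1743, 0.1394]
eef_rot: [-2.59, 1.778, -0.0]
wrist_force: [-0.0, -0.1, 0.2]
gripper_width: 0.0198
finger_force: 0.0
time: 11.25
tcp_pos: [0.6198, -0.1775, 0.1395]
eef_rot: [1.971, -2.447, -0.0]
wrist_force: [0.5, -0.4, 0.3]
gripper_width: 0.0203
finger_force: 0.0
```

View pics/w4.png

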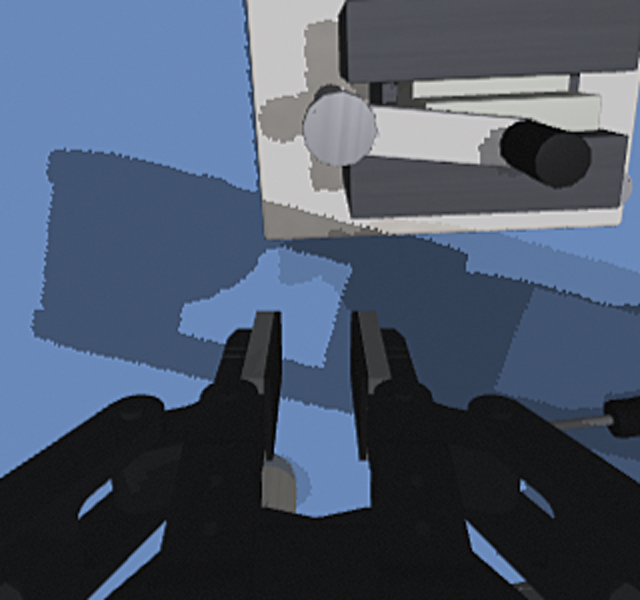

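The knob was missed again. Before another try I'll check where the TCP and pads project in the wrist image against the knob.

```bash
python3 - <<'E'
from h import *
d=load('w2');print(d['mount'].round(3),d['camera_matrix'])
f=lambda p:(proj(d,p)-[100,80])*2
T=d['cam_to_world']@np.linalg.inv(d['mount'])
for p in [(0,0,0),(0,.015,0),(0,-.015,0),(.011,.015,0),(-.011,.015,0),(0,.015,-.0187),(0,.015,-.04)]:
    print(p,f((T@[*p,1])[:3]))
for z in (.133,.163):print(z,f((.542,-.2145,z)), f((.538,-.2145,z)), f((.545,-.2145,z)))
d=load('w4');print(at_z(d,100+563/2,80+160/2,.163))
E
```

```text
[[-0.    -0.952 -0.306  0.078]
 [ 1.    -0.     0.     0.001]
 [-0.    -0.306  0.952 -0.171]
 [ 0.     0.     0.     1.   ]] [[274.03789724   0.         257.60815101]
 [  0.         274.03789724 196.17356934]
 [  0.           0.           1.        ]]
(0, 0, 0) [312.4 298.2]
(0, 0.015, 0) [356.4 298.2]
(0, -0.015, 0) [268.2 298.2]
(0.011, 0.015, 0) [357.2 268. ]
(-0.011, 0.015, 0) [355.8 327.4]
(0, 0.015, -0.0187) [360.8 323.8]
(0, 0.015, -0.04) [367.  360.4]
0.133 [300.2 294. ] [310.  299.2] [292.8 290. ]
0.163 [297.6 335.2] [309.2 341.2] [288.8 330.8]
[ 0.5424 -0.2141  0.163 ]
```

The images show the finger tips about 29 mm behind the nominal TCP at this opening, so the fingers passed over the knob. I'll go back and repeat with the TCP about 30 mm lower. The fingers straddle the arm and rib at that height, so this is safe either way.

```bash
python3 -m crank '0 0 .1 0 0 .11; -.05 -.02 .25 0 0 .22; -.15 -.06 .25 0 0 .33; -.22 -.1 .25 0 0 .44; -.3 -.14 .25 0 0 .55; -.389 -.185 .25 0 0 .66; -.389 -.185 .25 0 0 .77; -.389 -.185 .25 0 0 .88' .4
python3 -m crank '0 0 0 0 0 .1; 0 0 0 0 0 .14; 0 0 -.1 0 0 .14; 0 0 -.2 0 0 .14; 0 0 -.3 0 0 .14; 0 0 -.35 0 0 .14; 0 0 -.4 0 0 .14; 0 0 -.4 0 0 .14'
python3 -m crank '0 0 0 0 0 0;0 0 0 0 0 0;0 0 0 0 0 0;0 0 0 0 0 0;0 0 0 0 0 0;0 0 0 0 0 0;0 0 0 0 0 0;0 0 0 0 0 0' -.53 20
python3 - <<'E'
from h import *
d=grab('wrist','w5');crop(d,'w5',100,80,320,300,2)
E
```

```text
time: 12.3
tcp_pos: [0.5418, -0.2146, 0.1897]
eef_rot: [3.079, -0.621, 0.0]
wrist_force: [0.3, 0.5, -1.2]
gripper_width: 0.0595
finger_force: 0.0
time: 13.3
tcp_pos: [0.5419, -0.2143, 0.1091]
eef_rot: [-3.128, 0.289, 0.001]
wrist_force: [-0.3, 1.1, 0.5]
gripper_width: 0.0597
finger_force: 0.0
time: 14.3
tcp_pos: [0.5422, -0.2144, 0.1095]
eef_rot: [-3.128, 0.289, 0.0]
wrist_force: [0.1, -0.8, -0.8]
gripper_width: 0.0198
finger_force: 0.0
```

View pics/w5.png

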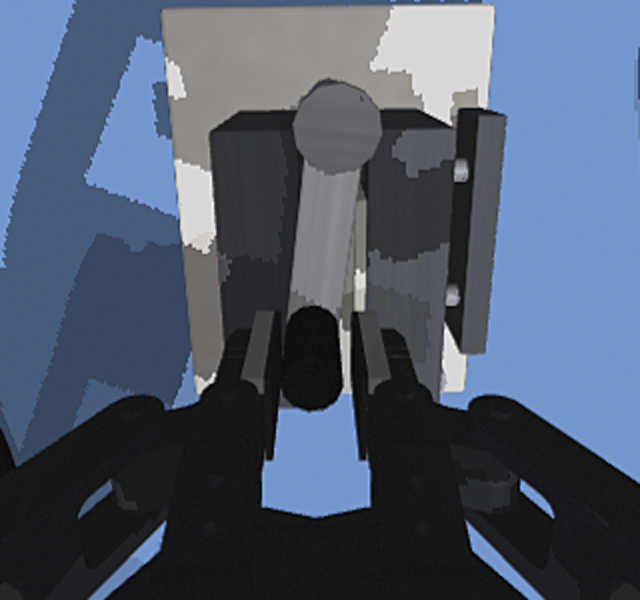

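The knob, at crop (313,360), is now really between the pads. I'll swing it.

```bash
python3 -m crank '.013 .042 0 0 0 -.083; .036 .081 0 0 0 -.178; .065 .115 0 0 0 -.274; .098 .145 0 0 0 -.369; .135 .169 0 0 0 -.465; .176 .188 0 0 0 -.56; .219 .2 0 0 0 -.656; .219 .2 0 0 0 -.656'
python3 -m crank '.022 .004 0 0 0 -.05; .044 .006 0 0 0 -.095; .089 .005 0 0 0 -.19; .133 -.003 0 0 0 -.286; .155 -.009 0 0 0 -.34; .165 -.014 0 0 0 -.36; .17 -.015 0 0 0 -.37; .17 -.015 0 0 0 -.37'
python3 - <<'E'
from h import *
print(r.read_state()['moment'])
d=grab('wrist','w6');crop(d,'w6',100,80,320,300,2)
E
```

```text
time: 15.35
tcp_pos: [0.5862, -0.1742, 0.1093]
eef_rot: [-2.581, 1.791, 0.0]
wrist_force: [-0.5, -0.1, -0.5]
gripper_width: 0.0201
finger_force: 0.0
time: 16.35
tcp_pos: [0.6197, -0.1776, 0.1094]
eef_rot: [1.959, -2.456, -0.0]
wrist_force: [-0.5, 0.5, -0.8]
gripper_width: 0.0199
finger_force: 0.4
[0.06009501 0.18455837 0.01674715]
```

View pics/w6.png

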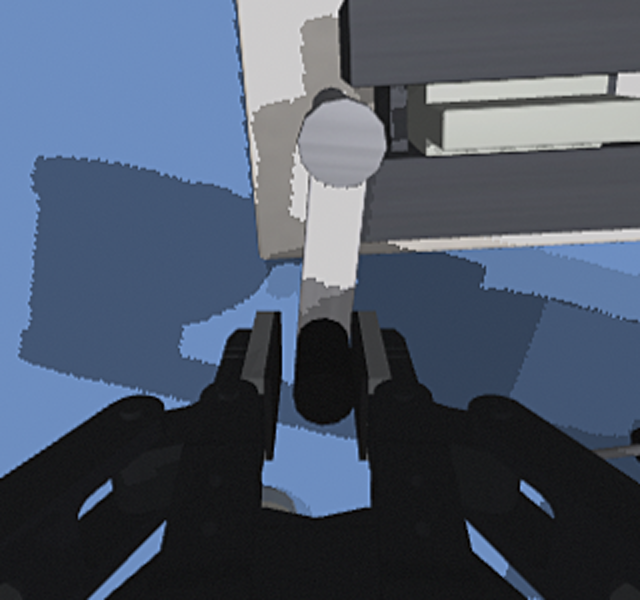

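The arm swung aside; the knob, at crop (323,370), rests against the trailing pad. I'll push a few more mm to find the stop.

```bash
python3 -m crank '.005 -.002 0 0 0 0; .009 -.003 0 0 0 0; .014 -.005 0 0 0 0; .019 -.007 0 0 0 0; .019 -.007 0 0 0 0; .019 -.007 0 0 0 0; .019 -.007 0 0 0 0; .019 -.007 0 0 0 0'
python3 - <<'E'
from h import *
s=r.read_state();print(s['wrist_force'],s['moment'])
d=grab('wrist','w7')
d=load('w6');f=lambda u,v,z:at_z(d,100+u/2,80+v/2,z)
k=f(324,396,.163);p=np.array([.598,-.2325,.163]);print(k,k-p,np.pi-.167-np.arctan2(*(k-p)[[1,0]]))
E
```

```text
time: 17.4
tcp_pos: [0.6225, -0.1782, 0.1094]
eef_rot: [1.957, -2.456, -0.004]
wrist_force: [-4.9, 2.8, 2.2]
gripper_width: 0.02
finger_force: 2.9
[-4.92332678  2.75709056  2.15166932] [ 0.40000018  0.87296931 -0.02868039]
[ 0.6171 -0.1758  0.163 ] [0.0191 0.0567 0.    ] 1.7287181179180198
```

The 5.7 N reaction at about 1.73–1.75 rad means the arm is at its stop. I'll back off, open, lift, and measure the rib end from the stored image.

```bash
python3 -m crank '-.012 .004 0 0 0 0; -.015 .005 0 0 0 0;-.015 .005 0 0 0 0;-.015 .005 0 0 0 0;-.015 .005 .1 0 0 0;-.015 .005 .25 0 0 0;-.015 .005 .45 0 0 0;-.015 .005 .5 0 0 0' .0
python3 -m crank '0 0 .1 0 0 .1; -.05 -.02 .1 0 0 .2; -.15 -.06 .1 0 0 .3; -.25 -.1 .1 0 0 .41; -.35 -.16 .1 0 0 .52; -.409 -.22 .1 0 0 .63; -.409 -.22 .1 0 0 .74; -.409 -.22 .1 0 0 .85' 
python3 -m crank '0 0 0 0 0 .1; 0 0 0 0 0 .188; 0 0 0 0 0 .188;0 0 0 0 0 .188;0 0 0 0 0 .188;0 0 0 0 0 .188;0 0 0 0 0 .188;0 0 0 0 0 .188' 
python3 - <<'E'
from h import *
d=load('w6');f=lambda u,v,z:at_z(d,100+u/2,80+v/2,z)
print('rib end',f(445,108,.121),f(442,150,.121))
s=r.read_state();print(s['tcp_pos'],s['eef_rot'])
d=grab('wrist','w8');crop(d,'w8',56,60,400,300,2)
E
```

```text
time: 18.45
tcp_pos: [0.6223, -0.1786, 0.2128]
eef_rot: [-1.956, 2.455, -0.008]
wrist_force: [-1.0, -0.3, -0.6]
gripper_width: 0.0429
finger_force: 0.0
time: 19.45
tcp_pos: [0.5383, -0.2219, 0.2284]
eef_rot: [-3.06, 0.71, 0.002]
wrist_force: [-0.4, 0.8, -0.6]
gripper_width: 0.0426
finger_force: 0.0
time: 20.45
tcp_pos: [0.539, -0.2218, 0.2295]
eef_rot: [3.131, -0.26, 0.0]
wrist_force: [-0.1, -0.4, 0.7]
gripper_width: 0.0427
finger_force: 0.0
rib end [ 0.5686 -0.2326  0.121 ] [ 0.5713 -0.221   0.121 ]
[ 0.53897919 -0.22182938  0.22954031] [ 3.13078174e+00 -2.60137509e-01  1.24177704e-04]
```

View pics/w8.png

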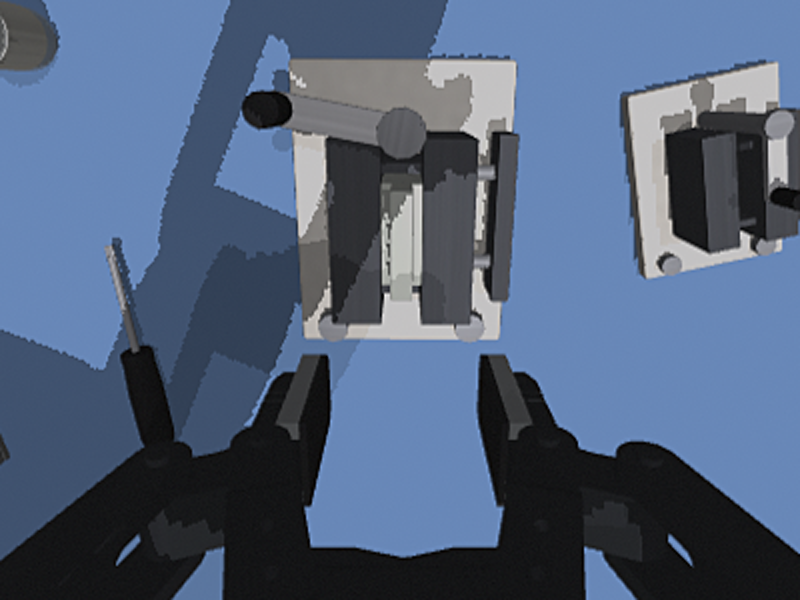

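The retainer is fully aside (knob at (266,110)) and the rib at x≈404 is centred between the pads at x≈404. I'll descend in stages.

```bash
python3 -m crank '.005 0 -.1 0 0 0; .005 0 -.25 0 0 0; .005 0 -.4 0 0 0; .005 0 -.5 0 0 0; .005 0 -.58 0 0 0; .005 0 -.65 0 0 0; .005 0 -.65 0 0 0; .005 0 -.65 0 0 0'
python3 -m crank '0 0 -.03 0 0 0; 0 0 -.06 0 0 0; 0 0 -.09 0 0 0; 0 0 -.11 0 0 0; 0 0 -.125 0 0 0; 0 0 -.125 0 0 0; 0 0 -.125 0 0 0; 0 0 -.125 0 0 0'
```

```text
time: 21.5
tcp_pos: [0.5405, -0.2222, 0.1002]
eef_rot: [3.13, -0.26, 0.002]
wrist_force: [-0.0, 0.2, 0.6]
gripper_width: 0.0428
finger_force: 0.0
time: 22.5
tcp_pos: [0.5401, -0.2219, 0.0747]
eef_rot: [3.131, -0.26, 0.001]
wrist_force: [-1.1, -0.0, 0.0]
gripper_width: 0.043
finger_force: 0.0
```

```bash
python3 -m crank '0 0 0 0 0 0;0 0 0 0 0 0;0 0 0 0 0 0;0 0 0 0 0 0;0 0 0 0 0 0;0 0 0 0 0 0;0 0 0 0 0 0;0 0 0 0 0 0' -1 30
```

```text
time: 23.5
tcp_pos: [0.5401, -0.2212, 0.0747]
eef_rot: [-3.13, 0.26, -0.0]
wrist_force: [-0.1, 5.9, 3.8]
gripper_width: 0.0109
finger_force: 32.6
```

```bash
python3 -m crank '0 0 .01 0 0 0; 0 0 .025 0 0 0; 0 0 .04 0 0 0; 0 0 .06 0 0 0; 0 0 .08 0 0 0; 0 0 .1 0 0 0; 0 0 .12 0 0 0; 0 0 .14 0 0 0'
```

```text
time: 24.5
tcp_pos: [0.5399, -0.2217, 0.1028]
eef_rot: [-3.131, 0.26, -0.0]
wrist_force: [0.4, 5.9, -5.1]
gripper_width: 0.0113
finger_force: 31.7
```

```bash
python3 -m crank '0 0 .04 0 0 0; 0 0 .08 0 0 0; 0 0 .14 0 0 0; 0 0 .22 0 0 0; 0 0 .32 0 0 0; 0 0 .43 0 0 0; 0 0 .54 0 0 0; 0 0 .65 0 0 0'
python3 -m crank '0 0 0 0 0 0; 0 .08 0 0 0 0; -.05 .2 0 0 0 0; -.1 .35 0 0 0 0; -.2 .5 0 0 0 0.03; -.28 .68 0 0 0 .05; -.35 .84 0 0 0 .08; -.4 1 0 0 0 .1'
```

```text
time: 25.5
tcp_pos: [0.5404, -0.2239, 0.2357]
eef_rot: [3.126, -0.26, 0.005]
wrist_force: [0.6, -0.5, -2.5]
gripper_width: 0.011
finger_force: 31.8
time: 26.5
tcp_pos: [0.4583, -0.02, 0.2316]
eef_rot: [-3.141, 0.011, 0.003]
wrist_force: [-0.4, 0.3, -1.9]
gripper_width: 0.011
finger_force: 31.9
```

```bash
python3 -m crank '0 .15 0 0 0 0; -.02 .35 0 0 0 0; -.04 .57 0 0 0 0; -.06 .78 0 0 0 0; -.085 .93 0 0 0 0; -.085 1 0 0 0 0; -.085 1 0 0 0 0; -.085 1 0 0 0 0'
python3 -m crank '0 .12 0 0 0 0; 0 .22 0 0 0 0; 0 .22 -.1 0 0 0; 0 .22 -.25 0 0 0; 0 .22 -.42 0 0 0; 0 .22 -.6 0 0 0; 0 .22 -.75 0 0 0; 0 .22 -.75 0 0 0'
python3 - <<'E'
from h import *
s=r.read_state();print(s['tcp_pos'],s['wrist_force'],s['moment'])
d=grab('wrist','w9')
# where the empty compartment centre and tray corners should be
for p in [(.443,.222,.0)]:print(proj(d,p))
E
```

```text
time: 27.5
tcp_pos: [0.443, 0.1773, 0.2322]
eef_rot: [3.141, -0.014, -0.001]
wrist_force: [-0.5, -0.9, -1.8]
gripper_width: 0.0112
finger_force: 31.9
time: 28.5
tcp_pos: [0.4413, 0.2205, 0.0805]
eef_rot: [3.14, -0.016, -0.008]
wrist_force: [-0.9, 0.1, -2.3]
gripper_width: 0.011
finger_force: 31.8
[0.44134799 0.22051024 0.0805065 ] [-0.89139012  0.05137299 -2.26723317] [ 0.03574465 -0.00617077 -0.00313154]
[255.4 191. ]
```

```bash
python3 -m crank '0 0 -.02 0 0 0; 0 0 -.04 0 0 0; 0 0 -.055 0 0 0; 0 0 -.07 0 0 0; 0 0 -.08 0 0 0; 0 0 -.09 0 0 0; 0 0 -.09 0 0 0; 0 0 -.09 0 0 0'
python3 -m crank '0 0 -.005 0 0 0; 0 0 -.01 0 0 0; 0 0 -.015 0 0 0; 0 0 -.02 0 0 0; 0 0 -.02 0 0 0; 0 0 -.02 0 0 0; 0 0 -.02 0 0 0; 0 0 -.02 0 0 0'
```

```text
time: 29.55
tcp_pos: [0.443, 0.2222, 0.0645]
eef_rot: [-3.142, 0.013, -0.0]
wrist_force: [-0.7, 0.2, -2.1]
gripper_width: 0.011
finger_force: 31.8
time: 30.55
tcp_pos: [0.443, 0.2222, 0.0605]
eef_rot: [-3.142, 0.013, -0.0]
wrist_force: [0.2, -0.3, -1.4]
gripper_width: 0.0108
finger_force: 31.8
```

```bash
python3 -m crank '0 0 -.003 0 0 0; 0 0 -.005 0 0 0; 0 0 -.008 0 0 0; 0 0 -.01 0 0 0; 0 0 -.01 0 0 0; 0 0 -.01 0 0 0; 0 0 -.01 0 0 0; 0 0 -.01 0 0 0'
```

```text
time: 31.55
tcp_pos: [0.4431, 0.2224, 0.0596]
eef_rot: [-3.141, 0.013, -0.001]
wrist_force: [-2.3, -0.4, 8.4]
gripper_width: 0.0112
finger_force: 33.3
```

The wrist force jumped to +8.4 N, so the spacer is on the floor. I'll release and withdraw upwards.

```bash
python3 -m crank '0 0 0 0 0 0;0 0 0 0 0 0;0 0 0 0 0 0;0 0 0 0 0 0;0 0 0 0 0 0;0 0 0 0 0 0;0 0 0 0 0 0;0 0 0 0 0 0' 0
python3 -m crank '0 0 .03 0 0 0;0 0 .08 0 0 0;0 0 .16 0 0 0;0 0 .28 0 0 0;0 0 .42 0 0 0;0 0 .6 0 0 0;0 0 .75 0 0 0;0 0 .75 0 0 0'
python3 - <<'E'
from h import *
d=grab('wrist','w10');t=grab('top','t10');a=load('top0')
# numeric check: white blobs in the tray area of the top view, expected rib-top pixel, and change map around bystanders
print('expected rib top px',proj(t,(.443,.222,.106)),proj(t,(.413,.222,.106)),proj(t,(.473,.222,.106)),proj(t,(.443,.222,.005)))
roi=t['img'][175:275,90:170].astype(int)
m=(roi.min(2)>150).astype('uint8');n,l,st,c=cv2.connectedComponentsWithStats(m)
print([(st[i].tolist(),(c[i]+[90,175]).round(1)) for i in range(1,n) if st[i][4]>15])
wd=d['img'][:,:].astype(int);m=((wd.min(2)>140)).astype('uint8');n,l,st,c=cv2.connectedComponentsWithStats(m)
print([(st[i].tolist(),c[i].round(1),at_z(d,*c[i],.106)) for i in range(1,n) if st[i][4]>60])
print('exp wrist',[proj(d,(x,.222,.106)) for x in (.413,.443,.473)])
diff=np.abs(t['img'].astype(int)-a['img']).max(2)>60
for n,(u0,v0,u1,v1) in dict(bottle=(205,140,228,168),sd=(206,208,224,278),short=(120,182,138,218),clamp=(265,172,338,262)).items(): print(n,diff[v0:v1,u0:u1].sum())
E
```

```text
time: 32.55
tcp_pos: [0.443, 0.2222, 0.0585]
eef_rot: [-3.142, 0.013, -0.0]
wrist_force: [0.8, 0.5, 0.1]
gripper_width: 0.0425
finger_force: 0.0
time: 33.55
tcp_pos: [0.4447, 0.2227, 0.2118]
eef_rot: [-3.14, 0.013, -0.01]
wrist_force: [0.2, 0.5, 0.0]
gripper_width: 0.0424
finger_force: 0.0
expected rib top px [121.7 246.6] [120.8 259.3] [122.7 234.1] [132.  249.5]
[([37, 61, 3, 18, 30], array([127.9, 244.5])), ([29, 73, 5, 10, 34], array([120.8, 252.7]))]
[([422, 93, 17, 60, 102], array([429.7, 122.4]), array([0.5081, 0.0539, 0.106 ])), ([248, 156, 5, 46, 182], array([249.5, 177.8]), array([0.4541, 0.2307, 0.106 ])), ([253, 156, 16, 57, 691], array([259.8, 183.6]), array([0.4478, 0.22  , 0.106 ]))]
exp wrist [array([258.2, 214.7]), array([257.9, 188. ]), array([257.7, 159.6])]
bottle 0
sd 49
short 172
clamp 575
```

The rib-top blob in the wrist view matches the expected pixel, so the spacer stands upright. I'll move the arm clear and recheck the bystanders numerically, since the arm and its shadow affect the difference.

```bash
python3 -m crank '0 0 .25 0 0 0;0 0 .5 0 0 0;-.1 -.2 .6 0 0 0;-.2 -.45 .6 0 0 0;-.3 -.7 .6 0 0 0;-.4 -.9 .6 0 0 0;-.4 -1 .6 0 0 0;-.4 -1 .6 0 0 0'
python3 - <<'E'
from h import *
a=load('top0');t=grab('top','t11')
g=lambda d:cv2.cvtColor(d['img'],cv2.COLOR_RGB2GRAY)
A,B=g(a),g(t)
for n,(u0,v0,u1,v1) in dict(bottle=(205,140,228,168),sd=(206,208,224,278),short=(120,182,138,218)).items():
    res=cv2.matchTemplate(B[v0-8:v1+8,u0-8:u1+8],A[v0:v1,u0:u1],cv2.TM_CCOEFF_NORMED);_,mx,_,loc=cv2.minMaxLoc(res)
    print(n,round(mx,3),np.array(loc)-8,(np.abs(A.astype(int)-B)[v0:v1,u0:u1]>60).sum())
roi=t['img'][175:275,90:170].astype(int);m=(roi.min(2)>130).astype('uint8');n,l,st,c=cv2.connectedComponentsWithStats(m)
print([(st[i].tolist(),(c[i]+[90,175]).round(1)) for i in range(1,n) if st[i][4]>15])
print(proj(t,(.618,-.176,.163)),(t['img'].max(2)<45)[170:200,255:300].sum(), np.argwhere((t['img'].max(2)<45)[165:200,255:300]).mean(0)+[165,255])
E
```

```text
time: 34.65
tcp_pos: [0.3624, 0.0213, 0.3275]
eef_rot: [-3.141, 0.018, 0.003]
wrist_force: [-0.8, 0.2, -0.6]
gripper_width: 0.0425
finger_force: 0.0
bottle 0.994 [0 0] 0
sd 0.657 [-1 -2] 154
short 0.998 [0 0] 0
[([33, 12, 6, 26, 134], array([125.3, 198.7])), ([40, 15, 4, 23, 56], array([131.7, 200.3]))]
[291.2 174.4] 0 [nan nan]<stdin>:10: RuntimeWarning: Mean of empty slice.
  ret = um.true_divide(
```

```bash
python3 - <<'E'
from h import *
t=load('t11');s=grab('scene','s11');a=load('sc0')
for n,d in(('top',t),('scene',s),('scene0',a)):
    for p in [(.443,.222,.103),(.425,.222,.103),(.46,.222,.103),(.443,.19,.103),(.473,.222,.09),(.473,.222,.05)]:
        u,v=proj(d,p).round().astype(int);print(n,p,(u,v),d['img'][v,u])
for p in [(.618,-.176,.155),(.54,-.217,.155)]:
  u,v=proj(s,p).round().astype(int);print('knob',p,s['img'][v,u],a['img'][v,u])
E
```

```text
top (0.443, 0.222, 0.103) (np.int64(122), np.int64(247)) [53 74 86]
top (0.425, 0.222, 0.103) (np.int64(122), np.int64(254)) [62 84 98]
top (0.46, 0.222, 0.103) (np.int64(123), np.int64(240)) [24 35 40]
top (0.443, 0.19, 0.103) (np.int64(136), np.int64(247)) [47 65 77]
top (0.473, 0.222, 0.09) (np.int64(124), np.int64(235)) [31 45 53]
top (0.473, 0.222, 0.05) (np.int64(128), np.int64(236)) [29 39 47]
scene (0.443, 0.222, 0.103) (np.int64(321), np.int64(133)) [134 137 128]
scene (0.425, 0.222, 0.103) (np.int64(316), np.int64(130)) [157 160 151]
scene (0.46, 0.222, 0.103) (np.int64(325), np.int64(135)) [146 149 141]
scene (0.443, 0.19, 0.103) (np.int64(313), np.int64(136)) [86 86 81]
scene (0.473, 0.222, 0.09) (np.int64(328), np.int64(141)) [88 89 83]
scene (0.473, 0.222, 0.05) (np.int64(327), np.int64(154)) [81 84 79]
scene0 (0.443, 0.222, 0.103) (np.int64(321), np.int64(133)) [ 99 144 196]
scene0 (0.425, 0.222, 0.103) (np.int64(316), np.int64(130)) [ 98 139 193]
scene0 (0.46, 0.222, 0.103) (np.int64(325), np.int64(135)) [102 145 196]
scene0 (0.443, 0.19, 0.103) (np.int64(313), np.int64(136)) [101 144 195]
scene0 (0.473, 0.222, 0.09) (np.int64(328), np.int64(141)) [101 141 188]
scene0 (0.473, 0.222, 0.05) (np.int64(327), np.int64(154)) [112 116 116]
knob (0.618, -0.176, 0.155) [ 3  8 12] [103 144 197]
knob (0.54, -0.217, 0.155) [104 144 193] [1 8 7]
```

The scene camera shows the spacer standing where expected and the knob aside; the top view was only blocked by the arm.

```bash
python3 -c "
from cell import r
print(r.job_done())"
```

```text
the job is handed in; nothing more can be done
None
```

I handed the job in at about 35 s: the retainer arm is at its stop, and the spacer was drawn out at about 33 N grip and stood upright on the floor of the tray's empty compartment. The bottle and short spacer are unmoved in the final images; the screwdriver was hidden by the arm in the last check, but nothing went low near it.

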